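# Show the helper the undersize ring and its box

### The arm

A 6-joint arm with a two-finger parallel gripper is mounted at the origin on a cart in front of the work surface, level with it; the furniture and walls round the work are solid. World frame = base frame: x ahead of the robot, y to its left, z up, the work surface at z = 0. Lengths are in mm, angles in rad, forces in N, time in s.
With the tool pointing down it reaches from about 250 to 775 mm from the base axis. Payload 4 kg.
Tool frame: the origin (TCP) lies at the very end of the fingers, on their centre line; the grasp point (between the pads) lies 19 mm behind it (r.grasp_offset is the x of the grasp point in the tool frame, in mm); x points along the fingers, z is the direction in which the jaws open and shut, and the axes are right-handed (so a half turn about x gives the same grasp; the last joint's range is limited). The gripper opens to 94 mm and grips with 3 to 60 N. Pads are 16 mm wide; open, the fingers measure 119 mm over their backs; the gripper's body (75 mm by 177 mm) begins 78 mm behind the grasp point.
Start: joints at [1.057, 0.087, 1.371, -0, 1.684, -0.103], TCP at [219.65, 504.256, 205.506] pointing down, gripper open.
Joint ranges: [-3.1, 3.1], [-0.76, 2.03], [0.27, 2.55], [-1.08, 4.22], [0.17, 2.65], [-2.57, 2.57]. Speed limits (rad/s): [2.79, 2.79, 3.14, 3.14, 3.14, 3.14].

### API

Orientations are given as a 3x3 rotation matrix whose columns are the frame's x, y, z axes.
In Python, from cell import r, vision gives the robot as it stands.
- The arm moves only by the tool drive_tool, never from a script. Its argument "commands" is a list of rows, each a list of 6 numbers: the shift along the tool's x, y, z in m, then the turn, a rotation vector about the tool's x, y, z in rad. In form: [[dx, dy, dz, rx, ry, rz], ...]. A call has 1 to 5 rows; each row is the pose to reach, as a shift and turn from the pose commanded when the call began, along the tool's axes at that moment; what a row does not reach only later rows make up. A row lasts 1/8 s, in which the tool goes at most 62.5 mm and 10.7 degrees, less where a joint would pass 70% of its speed; a pose out of reach is approached as far as the arm can. A call with a gripper value outside its range is refused whole. "gripper" is the opening, from 0 (shut) to 1 (fully open), set as the call begins (left out, the last holds). The fingers move at their own pace and stop on an object; "force" is the grip in N (left out, the last holds). Time passes only in rows, so rows that repeat a pose let the fingers close. It gives the time, the measured TCP pose, the force and the opening at its end, in the units of the state.
- r.get_obs(): the state, without advancing time (a new reading comes with each control period).
- vision.capture(name): name is "scene" or "top" or "wrist"; returns a dict with "pixels" (420x560x3 uint8, blue, green, red), "mtx" (3x3 intrinsics, pixels), "R" (3x3) and "t" (3): a world point X has camera coordinates R X + t; the wrist camera has in their place "tool_from_camera" (4x4, takes a point from camera to tool coordinates, whose origin is the TCP and whose axes are the tool frame's). Camera axes: x right, y down, z forward; pixel columns grow to the right and rows downward; lengths in mm; the calibration is good to about 2 mm. A picture is of the moment at which its call begins: read the wrist's pose just before it. There is no depth.
- r.sign_off(): hands the job in, once; it reports no verdict.
The state is a dict: "time_s": time; "joint_positions": joint angles; "joint_velocities": joint speeds; "tau": joint torques, N m; "position": TCP position; "orientation": TCP orientation; "wrist_force": force on the tool from outside, world axes, zero at the start; "ft_torque": the same for the moment, N m; "gripper_width": finger opening in mm.
Only numpy, scipy, OpenCV 4.12 (cv2) and the standard library are available. Lean on these libraries where they do the work, as an engineer would, in place of code of your own. Each camera call takes 0.05 s, during which the arm holds its last target. There are 200 camera calls.

### The job

Show the helper which ring to set aside and where: of the three rings lying on the bench top in front of the hot plates (not the one left on a hot plate), point at the smallest one, with the fingertips a few centimetres above its middle and above its rim, and stay there for three seconds; then point in the same way at the middle of the open rectangular box, stay three seconds and finish still pointing at it. Only point: touch and move nothing, and do not point at a large ring, so travel between the places with the fingertips 15 cm or more above the bench.

Things in the scene. Friction and masses are not known exactly. Their poses are not given: they have to be found in the camera images.
- small_ring: The ring to point at: the smallest of three rusty brown steel rings lying flat on the bench top, 75 mm outside diameter, about 52 mm inside, 21 mm high. Origin: centre of its underside, on the bench; z up.
- small_ring_top (a point): Centre of the small ring in the plane of its upper rim, 21 mm above the bench.
- large_ring_a: One of two equal large rings, same material, 95 mm outside diameter, 25 mm high, lying flat; not to be pointed at. Origin: centre of its underside.
- large_ring_b: The other large ring, 95 mm outside diameter, 25 mm high, lying flat; not to be pointed at. Origin: centre of its underside.
- box: Empty open-topped rectangular lacquer box, dark inside, 142 (its x) by 124 (its y) by 56 mm high, walls 4 mm. Origin: centre of its underside, on the bench.
- box_mouth (a point): Centre of the box's open mouth, level with its rim, 56 mm above the bench.
- cup: Bystander: upright stainless cup, 70 mm across at the rim, 85 mm high. Origin: centre of its underside.
There are look-alikes about, which are no part of the job. What is shaped like the small_ring but yellow is not meant.

How it is judged (in metres and radians):
On the way, in this order (a step that is already met when the one before it is completed fails the run):
1. the fingertips point at the small ring from just above for 2 s (horizontal distance between the grasp point and small_ring_top below 0.03 m and height (world z) of the grasp point between 0.042 and 0.115 m), for 2 s.
2. the fingertips point at the box from just above for 2 s (horizontal distance between the grasp point and box_mouth below 0.045 m and height (world z) of the grasp point between 0.077 and 0.155 m), for 2 s.
At the end, for the whole second after the job is handed in: The grasp point (between the finger pads) is within 45 mm horizontally of the middle of the box's mouth and 77 to 155 mm above the bench; rings, box and cup lie within 8 mm of where they started. For the ring before it: within 30 mm of its middle, 42 to 115 mm above the bench (all of step 2 and distance of each of small_ring, large_ring_a, large_ring_b, box, cup from where it was at the start of the episode below 0.008 m); the robot touches nothing.
It fails at once if the robot touches something (contact force between any of the fingers, the arm and anything else above 0.5 N).
It fails at once if a ring, the box or the cup is moved, lifted or carried by more than 8 mm (not (distance of small_ring from where it was at the start of the episode below 0.008 m) or not (distance of large_ring_a from where it was at the start of the episode below 0.008 m) or not (distance of large_ring_b from where it was at the start of the episode below 0.008 m) or not (distance of box from where it was at the start of the episode below 0.008 m) or not (distance of cup from where it was at the start of the episode below 0.008 m)).
It fails at once if a large ring is pointed at: the grasp point comes over it (within 45 mm of its middle) lower than 115 mm above the bench ((horizontal distance between the grasp point and large_ring_a below 0.045 m and height (world z) of the grasp point below 0.115 m) or (horizontal distance between the grasp point and large_ring_b below 0.045 m and height (world z) of the grasp point below 0.115 m)).
It also fails if it takes over 46 s, if anything falls off the work surface, if the arm or the gripper's body presses on something with over 40 N, if the wrist force passes 120 N, or if a joint passes its speed limit or range.

## Working session

There is one attempt and no reset: what is moved stays moved. The work goes in short steps, Python scripts to look and compute and a tool call to move; the robot and the scene stay as the last step left them, time stands still between calls to the robot, and variables do not carry over. Pictures are saved under pics/ and viewed, about 8 in all and at most 12, crops included, and the job is handed in when it is done.

Besides the shell and the picture viewer there is one more tool, called after "Call:" as a command line: name --pt "numbers of a row" for each row, then --argument value for the rest. drive_tool: Moves the arm, as the interface text tells. Its arguments: {"type":"object","properties":{"commands":{"type":"array","items":{"type":"array","items":{"type":"number"}}},"gripper":{"type":"number"},"force":{"type":"number"}},"required":["commands"]}

```bash
mkdir -p pics; ls
python3 - <<'E'
from cell import r, vision
import cv2, numpy as np, pickle
d={}
for n in("scene","top"):
    c=vision.capture(n); d[n]=c; cv2.imwrite(f"pics/{n}0.png",c["pixels"])
    R=np.array(c["R"]);print(n,-R.T@np.array(c["t"]).ravel())
pickle.dump(d,open("caps.pkl","wb"))
o=r.get_obs();print(o["time_s"],o["position"],np.round(o["orientation"],3),r.grasp_offset)
E
```

```text
pics
scene [-108.31161428 -729.84253314 1186.48789987]
top [ 430.70809735   28.13088093 1421.09754802]
0.1 [219.39662329 503.8273157  204.44548281] [[-0.001 -0.917  0.399]
 [-0.002  0.399  0.917]
 [-1.     0.    -0.002]] -18.8
```

View pics/top0.png

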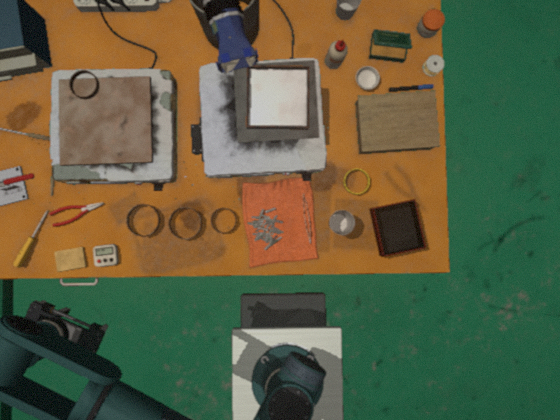

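View pics/scene0.png

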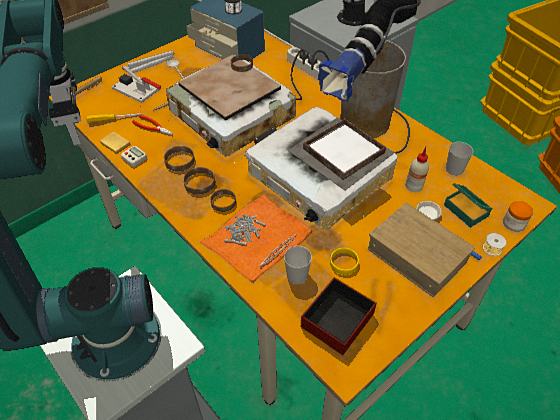

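Top view: the small ring is at about (224,221), the large rings at (145,221) and (187,223), and the box at (398,228). The cup at (342,222) and the yellow look-alike at (357,181) are not targets. I'll enlarge both views to measure more closely.

```bash
cat > h.py <<'E'
import numpy as np, pickle
d=pickle.load(open("caps.pkl","rb"))
def ray(n,u,v,z):
    c=d[n];R=np.array(c["R"]);t=np.array(c["t"]).ravel();C=-R.T@t
    w=R.T@np.linalg.inv(c["mtx"])@[u,v,1]
    return np.round(C+w*(z-C[2])/w[2],1)
E
python3 - <<'E'
from h import *
import cv2
for k,u,v,z in [("small",224,221,21),("LA",145,221,25),("LB",187,223,25),("box",398,228,56),("cup",342,222,85),("small w",211,221,21),("small e",238,221,21)]: print(k,ray("top",u,v,z))
for k,u,v,z in [("small",223,201,21),("box",339,309,56)]: print("scene",k,ray("scene",u,v,z))
p=d["top"]["pixels"]
a=cv2.resize(p[190:260,110:250],None,fx=5,fy=5,interpolation=2);b=cv2.resize(p[190:260,320:440],None,fx=5,fy=5,interpolation=2)
b=cv2.copyMakeBorder(b,0,0,0,100,0)
s=d["scene"]["pixels"]; 
cv2.imwrite("pics/c.png",np.vstack([a,b])[:, :700])
E
```

```text
small [463.7 176.5  21. ]
LA [466.9 405.4  25. ]
LB [459.3 283.5  25. ]
box [ 436.2 -319.3   56. ]
cup [ 454.8 -157.4   85. ]
small w [464.3 214.4  21. ]
small e [463.2 135.8  21. ]
scene small [460.2 169.4  21. ]
scene box [ 438.  -321.1   56. ]
```

View pics/c.png

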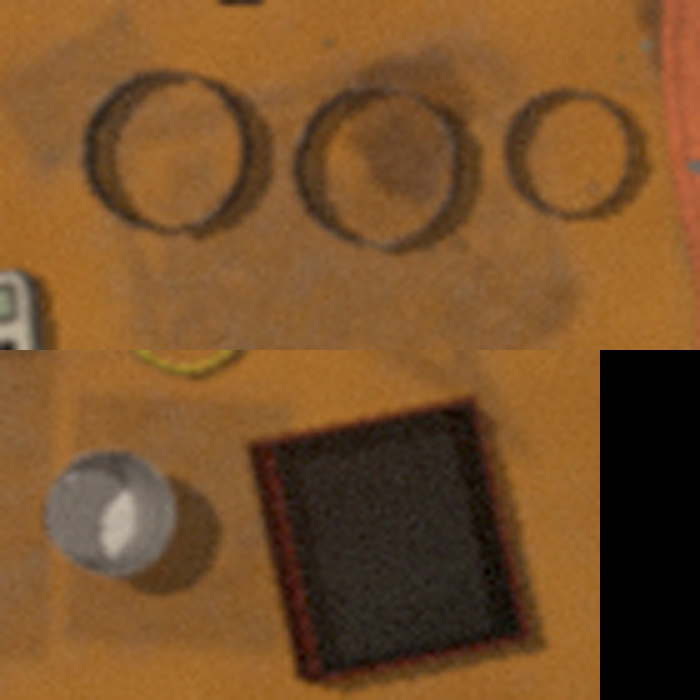

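The small ring's centre is at about crop (577,152), which gives world (464,173). It spans about 75 mm, against about 95 mm for the other two. The box rim's middle, at crop (398,537), gives about (438,-321), and both views agree within 3 mm. I'll close the fingers and travel at the current height.

Call:
drive_tool --pt "0 -0.025 -0.015 0 0 0" --pt "0 -0.065 -0.038 0 0 0" --pt "0 -0.105 -0.061 0 0 0" --pt "0 -0.145 -0.084 0 0 0" --pt "0 -0.185 -0.108 0 0 0" --gripper 0

```text
time_s: 0.72
position: [346.6, 330.0, 205.0]
orientation: [[-0.001, -0.917, 0.399], [-0.0, 0.399, 0.917], [-1.0, 0.0, -0.001]]
wrist_force: [0.5, 0.5, -0.6]
gripper_width: 47.3
```

Call:
drive_tool --pt "0 -0.04 -0.023 0 0 0" --pt "0 -0.08 -0.047 0 0 0" --pt "0 -0.12 -0.07 0 0 0" --pt "0 -0.155 -0.09 0 0 0" --pt "0 -0.171 -0.099 0 0 0"

```text
time_s: 1.35
position: [463.9, 170.8, 204.8]
orientation: [[-0.001, -0.916, 0.401], [-0.0, 0.401, 0.916], [-1.0, 0.001, -0.001]]
wrist_force: [0.1, 1.0, -0.2]
gripper_width: 0.5
```

Call:
drive_tool --pt "0 0 0 0 0 0" --pt "0 0 0 0 0 0"

```text
time_s: 1.6
position: [462.7, 173.4, 205.4]
orientation: [[-0.001, -0.917, 0.398], [0.001, 0.398, 0.917], [-1.0, 0.001, 0.0]]
wrist_force: [0.4, -0.0, -0.3]
gripper_width: -0.1
```

Next I'll check from here with the wrist camera, projecting the estimated ring into the picture.

Run:
```python
from cell import r, vision
import cv2, numpy as np
o=r.get_obs();c=vision.capture("wrist");T=np.linalg.inv(c["tool_from_camera"]);p=c["pixels"].copy()
R=np.array(o["orientation"]);a=np.linspace(0,6.283,60)
X=np.c_[464+37.5*np.cos(a),173+37.5*np.sin(a),21+0*a]
q=(X-o["position"])@R; q=q@T[:3,:3].T+T[:3,3]; q=q@np.array(c["mtx"]).T; q=q[:,:2]/q[:,2:]
print(q.mean(0)); cv2.polylines(p,[q.astype(int)],True,(0,255,0),1); cv2.imwrite("pics/w1.png",p)
```

```text
[283.21517384 197.28746955]
```

View pics/w1.png

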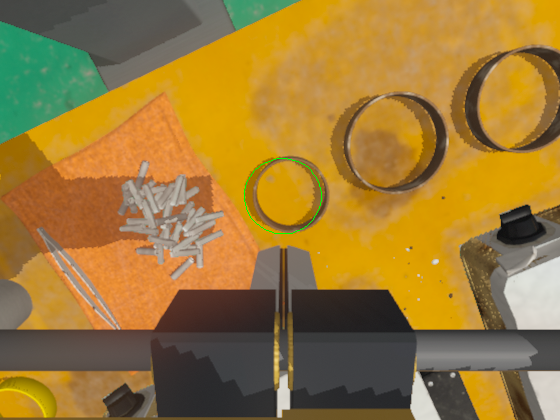

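The projected ring (283,197) overlaps the seen one (289,194) within about 5 mm, and the larger rings are to its right. I'll descend straight down to a grasp height of about 85 mm and hold there.

Call:
drive_tool --pt "0.02 0 0.001 0 0 0" --pt "0.05 0 0.002 0 0 0" --pt "0.085 0 0.003 0 0 0" --pt "0.12 0 0.003 0 0 0" --pt "0.14 0 0.003 0 0 0"

```text
time_s: 2.28
position: [462.7, 176.1, 63.5]
orientation: [[-0.003, -0.918, 0.397], [-0.0, 0.397, 0.918], [-1.0, 0.002, -0.001]]
wrist_force: [0.3, 0.1, 0.2]
gripper_width: 0.6
```

Call:
drive_tool --pt "0 0 0 0 0 0" --pt "0 0 0 0 0 0" --pt "0 0 0 0 0 0" --pt "0 0 0 0 0 0" --pt "0 0 0 0 0 0"

```text
time_s: 2.9
position: [464.9, 175.1, 66.0]
orientation: [[0.001, -0.917, 0.399], [0.0, 0.399, 0.917], [-1.0, -0.001, 0.001]]
wrist_force: [0.7, 0.5, -0.7]
gripper_width: 0.9
```

Call:
drive_tool --pt "0 0 0 0 0 0" --pt "0 0 0 0 0 0" --pt "0 0 0 0 0 0" --pt "0 0 0 0 0 0" --pt "0 0 0 0 0 0"

```text
time_s: 3.52
position: [464.5, 175.1, 65.5]
orientation: [[-0.0, -0.917, 0.399], [0.0, 0.399, 0.917], [-1.0, 0.0, 0.0]]
wrist_force: [-0.1, -0.3, -0.5]
gripper_width: 0.3
```

Call:
drive_tool --pt "0 0 0 0 0 0" --pt "0 0 0 0 0 0" --pt "0 0 0 0 0 0" --pt "0 0 0 0 0 0" --pt "0 0 0 0 0 0"

```text
time_s: 4.15
position: [464.6, 175.1, 65.5]
orientation: [[0.0, -0.917, 0.399], [0.0, 0.399, 0.917], [-1.0, -0.0, 0.0]]
wrist_force: [0.0, -0.3, 0.2]
gripper_width: 0.8
```

Call:
drive_tool --pt "0 0 0 0 0 0" --pt "0 0 0 0 0 0" --pt "0 0 0 0 0 0" --pt "0 0 0 0 0 0" --pt "0 0 0 0 0 0"

```text
time_s: 4.78
position: [464.6, 175.1, 65.5]
orientation: [[0.0, -0.917, 0.399], [0.0, 0.399, 0.917], [-1.0, -0.0, 0.0]]
wrist_force: [0.0, -0.8, 0.6]
gripper_width: 0.6
```

Call:
drive_tool --pt "0 0 0 0 0 0" --pt "0 0 0 0 0 0" --pt "0 0 0 0 0 0" --pt "0 0 0 0 0 0" --pt "0 0 0 0 0 0"

```text
time_s: 5.4
position: [464.6, 175.0, 65.5]
orientation: [[0.0, -0.917, 0.399], [0.0, 0.399, 0.917], [-1.0, -0.0, 0.0]]
wrist_force: [-0.4, 1.2, -0.4]
gripper_width: 0.3
```

Call:
drive_tool --pt "-0.02 0 0 0 0 0" --pt "-0.05 0 0 0 0 0" --pt "-0.085 0 0 0 0 0" --pt "-0.12 0 0 0 0 0" --pt "-0.14 0 0 0 0 0"

```text
time_s: 6.02
position: [465.3, 175.2, 207.9]
orientation: [[0.003, -0.917, 0.399], [0.001, 0.399, 0.917], [-1.0, -0.003, 0.002]]
wrist_force: [0.1, 0.5, -0.1]
gripper_width: 0.4
```

Held for more than 3 s. Now I'll travel to the box.

Call:
drive_tool --pt "0 -0.007 -0.019 0 0 0" --pt "0 -0.021 -0.056 0 0 0" --pt "0 -0.035 -0.093 0 0 0" --pt "0 -0.048 -0.13 0 0 0" --pt "0 -0.062 -0.168 0 0 0"

```text
time_s: 6.65
position: [454.1, -4.9, 205.6]
orientation: [[0.0, -0.917, 0.399], [0.0, 0.399, 0.917], [-1.0, -0.0, 0.0]]
wrist_force: [0.8, -1.0, 0.6]
gripper_width: 0.5
```

Call:
drive_tool --pt "0 -0.014 -0.037 0 0 0" --pt "0 -0.028 -0.074 0 0 0" --pt "0 -0.042 -0.112 0 0 0" --pt "0 -0.055 -0.149 0 0 0" --pt "0 -0.069 -0.186 0 0 0"

```text
time_s: 7.28
position: [443.1, -203.1, 205.5]
orientation: [[0.0, -0.917, 0.399], [-0.0, 0.399, 0.917], [-1.0, -0.0, 0.0]]
wrist_force: [-0.1, 0.1, 0.0]
gripper_width: 0.5
```

Call:
drive_tool --pt "0 -0.014 -0.037 0 0 0" --pt "0 -0.028 -0.074 0 0 0" --pt "0 -0.038 -0.1 0 0 0" --pt "0 -0.042 -0.112 0 0 0" --pt "0 -0.042 -0.112 0 0 0"

```text
time_s: 7.9
position: [437.0, -321.4, 205.2]
orientation: [[-0.0, -0.916, 0.4], [0.001, 0.4, 0.916], [-1.0, 0.001, 0.001]]
wrist_force: [0.3, 0.5, -1.0]
gripper_width: 0.3
```

Run:
```python
from cell import r, vision
import cv2, numpy as np
o=r.get_obs();c=vision.capture("wrist");T=np.linalg.inv(c["tool_from_camera"]);p=c["pixels"].copy()
R=np.array(o["orientation"]);a=np.linspace(0,6.283,60)
X=np.c_[438+45*np.cos(a),-321+45*np.sin(a),56+0*a]
q=(X-o["position"])@R; q=q@T[:3,:3].T+T[:3,3]; q=q@np.array(c["mtx"]).T; q=q[:,:2]/q[:,2:]
print(o["position"],q.mean(0)); cv2.polylines(p,[q.astype(int)],True,(0,255,0),1); cv2.imwrite("pics/w2.png",p)
```

```text
[ 436.95645633 -321.35183962  205.19097903] [283.88624374 204.17581492]
```

View pics/w2.png

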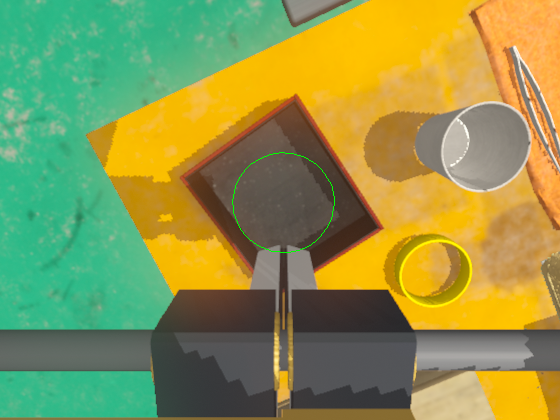

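The box rim corners at left (182,178) and right (382,228) give a middle of (282,203), against (284,204) predicted. I'll descend to a grasp height of about 114 mm and hold.

Call:
drive_tool --pt "0.02 0 0 0 0 0" --pt "0.05 0 0 0 0 0" --pt "0.08 0 0 0 0 0" --pt "0.1 0 0 0 0 0" --pt "0.11 0 0 0 0 0"

```text
time_s: 8.57
position: [436.9, -319.5, 94.3]
orientation: [[-0.001, -0.917, 0.398], [0.002, 0.398, 0.917], [-1.0, 0.002, 0.001]]
wrist_force: [-0.1, 0.1, 0.2]
gripper_width: 0.2
```

Call:
drive_tool --pt "0 0 0 0 0 0" --pt "0 0 0 0 0 0" --pt "0 0 0 0 0 0" --pt "0 0 0 0 0 0" --pt "0 0 0 0 0 0"

```text
time_s: 9.2
position: [437.2, -321.4, 95.7]
orientation: [[0.0, -0.917, 0.399], [-0.0, 0.399, 0.917], [-1.0, -0.0, -0.0]]
wrist_force: [-1.0, 0.1, -0.7]
gripper_width: 0.9
```

Call:
drive_tool --pt "0 0 0 0 0 0" --pt "0 0 0 0 0 0" --pt "0 0 0 0 0 0" --pt "0 0 0 0 0 0" --pt "0 0 0 0 0 0"

```text
time_s: 9.82
position: [437.1, -321.2, 95.4]
orientation: [[0.0, -0.917, 0.399], [0.0, 0.399, 0.917], [-1.0, -0.0, 0.0]]
wrist_force: [0.3, 0.5, -0.2]
gripper_width: 0.7
```

Call:
drive_tool --pt "0 0 0 0 0 0" --pt "0 0 0 0 0 0" --pt "0 0 0 0 0 0" --pt "0 0 0 0 0 0" --pt "0 0 0 0 0 0"

```text
time_s: 10.45
position: [437.1, -321.2, 95.5]
orientation: [[0.0, -0.917, 0.399], [0.0, 0.399, 0.917], [-1.0, -0.0, 0.0]]
wrist_force: [0.2, 0.9, 0.6]
gripper_width: 0.2
```

Call:
drive_tool --pt "0 0 0 0 0 0" --pt "0 0 0 0 0 0" --pt "0 0 0 0 0 0" --pt "0 0 0 0 0 0" --pt "0 0 0 0 0 0"

```text
time_s: 11.08
position: [437.1, -321.2, 95.4]
orientation: [[0.0, -0.917, 0.399], [0.0, 0.399, 0.917], [-1.0, 0.0, 0.0]]
wrist_force: [-0.4, 0.1, -0.7]
gripper_width: 0.2
```

Call:
drive_tool --pt "0 0 0 0 0 0" --pt "0 0 0 0 0 0" --pt "0 0 0 0 0 0" --pt "0 0 0 0 0 0" --pt "0 0 0 0 0 0"

```text
time_s: 11.7
position: [437.1, -321.3, 95.5]
orientation: [[0.0, -0.917, 0.399], [0.0, 0.399, 0.917], [-1.0, -0.0, 0.0]]
wrist_force: [-0.5, -0.2, -1.0]
gripper_width: 0.5
```

Run:
```python
from cell import r, vision
import cv2
cv2.imwrite("pics/s2.png",vision.capture("scene")["pixels"])
o=r.get_obs();print(o["time_s"],o["position"],o["wrist_force"],o["joint_velocities"])
```

```text
11.75 [ 437.09161328 -321.24961581   95.46348104] [ 0.21293909 -1.1873636   0.97716515] [-9.94281755e-05 -2.46701698e-04  6.01969893e-04  1.19890984e-03
  3.94658758e-04 -8.03303383e-04]
```

View pics/s2.png

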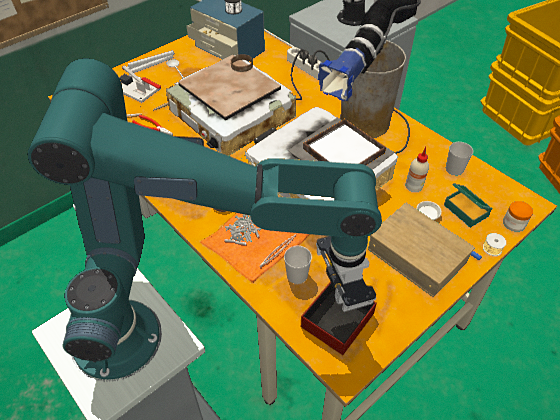

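The gripper is over the box at about (345,300). The cup and box are where they started, and nothing is touched. I'm handing the job in.

```bash
python3 -c "
from cell import r
print(r.sign_off())"
```

```text
the job is handed in; nothing more can be done
None
```

I pointed at the small ring and then at the box with the fingers shut, and handed the job in at 11.75 s still pointing at the box. No verdict was reported.

| Target | Grasp point (mm) | Height above bench (mm) | Held |
|---|---|---|---|
| Small ring | (465, 175) | about 84 | about 3.1 s |
| Box | (437, -321) | about 114 | about 3.1 s |

- **Travel:** between the places the fingertips stayed about 205 mm above the bench.
- **Ring position:** the first estimates disagreed slightly. The top view gave y of 172 to 176 mm, the scene view 169 mm, and the wrist camera suggested about 178 mm. All are well inside the 30 mm limit.
- **Box position:** the two fixed cameras agreed within 3 mm, and the wrist camera matched the predicted middle within 2 pixels.
- **Contact:** wrist force readings were only noise, mostly up to about 1 N, so they cannot prove contact stayed below 0.5 N. The last scene picture shows the box and cup where they started. The arm hid the rings in that picture, so I did not recheck them visually.

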